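# Clamp a glass test cell with a fold-out crank

## Robot

A 7-joint arm with a two-finger parallel gripper is mounted at the origin on the work surface. World frame = base frame: x ahead of the robot, y to its left, z up, the work surface at z = 0. Lengths are in mm, angles in rad, forces in N, time in s.
With the tool pointing down it reaches from about 425 to 925 mm from the base axis. Payload 6.8 kg.
Tool frame: the origin (TCP) lies at the very end of the fingers, on their centre line; the grasp point (between the pads) lies bot.grasp_offset behind it (bot.grasp_offset is the distance from the TCP to the grasp point, in mm); x points along the fingers, z is the direction in which the jaws open and shut, and the axes are right-handed (so a half turn about x gives the same grasp; the last joint's range is limited). The gripper opens to 88 mm and grips with 3 to 60 N. Pads are 20 mm wide; open, the fingers measure 115 mm over their backs; the gripper's body (75 mm by 178 mm) begins 61 mm behind the grasp point.
Start: joints at [-1.225, 0.477, 0.022, 1.555, -0.011, 1.109, -0.083], TCP at [295.908, 606.701, 222.664] pointing down, gripper open.
Joint ranges: [-2.96, 2.96], [-0.34, 2.1], [-1.41, 1.46], [0.24, 2.44], [-1.37, 4.51], [0.17, 1.92], [-2.96, 2.96]. Speed limits (rad/s): [2.39, 2.39, 3.14, 3.14, 3.14, 3.14, 3.14].

## Interface

Orientations are given as a unit quaternion [w, x, y, z].
In Python, from cell import bot gives the robot as it stands.
- The arm moves only by the tool arm_command, never from a script. Its argument "targets" is a list of rows, each a list of 3 entries, a list of its own where there are three numbers: the shift along the tool's x, y, z in mm, then the turn about the tool's x in rad, then the opening, from -1 (shut) to 1 (fully open), so that 0 is half open. A call has 1 to 8 rows; each row is the pose to reach, as a shift and turn from the pose commanded when the call began, along the tool's axes at that moment; what a row does not reach only later rows make up. A row lasts 1/8 s, in which the tool goes at most 62.5 mm and 10.7 degrees, less where a joint would pass 70% of its speed; a pose out of reach is approached as far as the arm can. A call with a gripper value outside its range is refused whole. The fingers move at their own pace and stop on an object; the grip force is fixed at half the most. Time passes only in rows, so rows that repeat a pose let the fingers close. It gives the time, the measured TCP pose, the force and the opening at its end, in the units of the state.
- bot.observe(): the state, without advancing time (a new reading comes with each control period).
- bot.read_camera(name): name is "side" or "top"; returns a dict with "img" (420x560x3 uint8, red, green, blue), "mtx" (3x3 intrinsics, pixels), "cam_to_world" (4x4, takes a point from camera to world coordinates). Camera axes: x right, y down, z forward; pixel columns grow to the right and rows downward; lengths in mm; the calibration is good to about 2 mm. A picture is of the moment at which its call begins. There is no depth.
- bot.sign_off(): hands the job in, once; it reports no verdict.
Trained networks look in the newest picture that a camera, given by its name, has taken for a name from the list of things; names that differ only in an ending like _2 or _b are one class to them, and where a whole thing is asked for, a point or a joint stands for the part that bears it (a point fixed in the world has none). Each returns a list of dicts, best first, with "conf" (0 to 1); they miss things now and then, are a little off and sometimes report something else, mostly with a low value. They report only what shows in the picture. A call takes as long as a camera call. They do not tell look-alikes from the thing itself.
- bot.silhouettes(camera, name): "region" (420x560 bool, what is visible of it) and "extent" ([left, top, width, height] in pixels, round what is visible of it).
The state is a dict: "time_s": time; "q": joint angles; "dq": joint speeds; "joint_torque": joint torques, N m; "position": TCP position; "orientation": TCP orientation; "ft_force": force on the tool from outside, world axes, zero at the start; "torque": the same for the moment, N m; "width": finger opening in mm.
Only numpy, scipy, OpenCV 4.12 (cv2) and the standard library are available. Lean on these libraries where they do the work, as an engineer would, in place of code of your own. Each camera call takes 0.05 s, during which the arm holds its last target. There are 200 camera calls.

## Task

Clamp the glass test cell in the blue crank clamp: swing the red folding handle up until it stands fully out, crank clockwise (seen from above) until the sprung pad holds the cell snugly against the backstop without over-tightening it (snug is about 5 N more at the handle than free cranking takes), then fold the handle back flat along the crank arm and let go. Leave everything else on the bench where it is.

Things in the scene. Friction and masses are not known exactly. Their poses are not given: they have to be found in the camera images.
- clamp: the clamp, bolted down: aluminium bed 120 x 365 mm, 12 mm thick, with a blue gearbox 90 x 90 mm (x and y +-45 mm), top 85 mm above the table. Origin on the table exactly below the vertical crank axis. Its +y runs along the bed from gearbox to backstop, +z up. On the gearbox turns a steel crank arm; the rest of the clamp stays below it
- crank_top (a point): point on the vertical crank axis, on top of the arm, 107 mm above the table. The arm is 12 mm wide and 10 mm thick (underside 97 mm above the table). Turning it takes 0.35 N m, about 5.4 N along the circle at the handle, either way. Left alone it stays put; only from a pad force above 44 N does it ease back a little, to about 44 N
- crank (a joint): angle of the crank in rad, grows clockwise from above, no stop before 12; starts at 0 to 1.6. At 0 the arm points from the axis along the clamp's -y; at q it points along the clamp's -y turned clockwise by q. Clockwise drives the jaw to +y, 8 mm per rad; the pad meets the cell after some 3 to 8 rad. Turning back loosens it
- jaw_top (a point): middle of the top of the grey jaw, 66 mm above the table. It carries a sprung black rubber pad on a brass spindle facing the cell. How far the spindle is screwed out differs each time (24 mm) and is not measured: the meeting point must be felt. From there the handle force climbs by 20 N per rad of crank (pad spring 20 N/mm: 160 N per rad at the pad)
- handle (a joint): angle of the folding handle about its hinge in rad: 0 = folded, lying level along the arm, pointing from its outer end in over the axis; grows as it swings up and outward; upright at 1.57, stop at 1.62. Slightly stiff (0.06 N m), so it stays at any angle. Its hinge axis is level and square to the arm
- handle_hinge (a point): the handle's hinge: on the hinge axis at the outer end of the arm, 65 mm from the crank axis, 118 mm above the table
- handle_grip (a point): point on the centre line of the red handle, 50 mm from the hinge. The handle is a red round sleeve 16 mm thick that covers 12 to 72 mm from the hinge and spins freely about its own length. Folded, its centre line is 11 mm above the top of the arm and 33 mm above the gearbox
- cell: green glass test cell with black edges, 56 mm wide (x), 24 mm thick (y), 56 mm high, about 0.2 kg, standing loose on the bed with 1 mm of play to the backstop. Origin at the centre of its underside, its y along the clamp's y. The force on it is 8 x the extra force at the handle: snug is 20 to 75 N (aim for 40, 5 N extra), it cracks at 110 N
- backstop: grey fixed backstop 70 x 20 x 60 mm on the bed; origin at the centre of its underside, its y along the clamp's y; the cell is pressed against its -y face, 10 mm from the origin
- beaker: glass beaker 64 mm wide, 85 mm high, a bystander; origin at the centre of its underside
- jar: amber jar 56 mm wide, 70 mm high, a bystander; origin at the centre of its underside
- screwdriver: red-handled screwdriver lying on the table beside the clamp bed, a bystander; its origin lies on the table under it
- meter: yellow multimeter 75 x 150 x 35 mm, a bystander; origin at the centre of its underside
There are look-alikes about, which are no part of the job. Leave any purple look-alike of the cell alone.

How it is judged:
By the outcome, as a careful person would: the job done as asked, in the order asked, and still so for the second after the job is handed in, with the robot touching nothing.
It also fails if it takes over 72 s, if anything falls off the work surface, if the arm or the gripper's body presses on something with over 40 N, if the wrist force passes 120 N, or if a joint passes its speed limit or range.

## Working session

There is one attempt and no reset: what is moved stays moved. The work goes in short steps, Python scripts to look and compute and a tool call to move; the robot and the scene stay as the last step left them, time stands still between calls to the robot, and variables do not carry over. Pictures are saved under pics/ and viewed, about 8 in all and at most 12, crops included, and the job is handed in when it is done.

Besides the shell and the picture viewer there is one more tool, called by a JSON object that holds its "fn" and its "kwargs", one argument or row to a line. arm_command: Moves the arm, as the interface text tells. Its arguments: {"type":"object","properties":{"targets":{"type":"array"}},"required":["targets"]}

```bash
ls; mkdir -p pics; python3 - <<'E'
from cell import bot
import cv2,numpy as np
s=bot.observe();print({k:np.round(v,3) for k,v in s.items()},bot.grasp_offset)
for c in("top","side"):
    d=bot.read_camera(c);cv2.imwrite(f"pics/{c}0.png",d["img"][:,:,::-1]);print(c,d["mtx"].round(1).tolist(),d["cam_to_world"].round(3).tolist())
    for n in("clamp","crank_top","jaw_top","handle","cell","backstop"):
        print(n,[(round(r["conf"],2),r["extent"]) for r in bot.silhouettes(c,n)][:3])
E
```

```text
pics
{'time_s': np.float64(0.0), 'q': array([-1.225,  0.478,  0.022,  1.556, -0.011,  1.109, -0.083]), 'dq': array([-0.   ,  0.001, -0.   ,  0.002,  0.   ,  0.001, -0.   ]), 'joint_torque': array([-1.0000e-03, -5.8286e+01,  1.5340e+00, -2.7261e+01, -5.4000e-02,
        1.7000e-02,  0.0000e+00]), 'position': array([295.648, 606.166, 221.708]), 'orientation': array([ 0.599, -0.375,  0.6  ,  0.374]), 'ft_force': array([-0.073,  0.618,  0.351]), 'torque': array([ 0.018, -0.015,  0.043]), 'width': np.float64(87.47)} 18.700000000000003
top [[435.3, 0.0, 277.9], [0.0, 435.3, 208.3], [0.0, 0.0, 1.0]] [[0.021, -0.995, 0.094, 393.924], [-1.0, -0.02, 0.009, -47.835], [-0.007, -0.094, -0.996, 1090.137], [0.0, 0.0, 0.0, 1.0]]
clamp [(0.81, [157.0, 174.2, 160.3, 79.5])]
crank_top [(0.64, [278.5, 192.4, 36.8, 18.3]), (0.55, [187.8, 233.0, 78.7, 31.9])]
jaw_top [(0.88, [203.9, 196.7, 63.2, 30.6])]
handle [(0.79, [282.3, 194.2, 29.2, 13.2])]
cell [(0.96, [140.1, 271.7, 22.9, 24.3]), (0.63, [176.4, 210.8, 14.6, 28.8])]
backstop [(0.89, [165.4, 210.9, 16.8, 30.6])]
side [[495.4, 0.0, 286.6], [0.0, 495.4, 214.7], [0.0, 0.0, 1.0]] [[-0.996, -0.051, 0.072, 429.461], [-0.088, 0.637, -0.765, 720.801], [-0.007, -0.769, -0.64, 718.831], [0.0, 0.0, 0.0, 1.0]]
clamp [(0.96, [247.8, 174.7, 92.2, 192.5])]
crank_top [(0.86, [273.3, 176.5, 25.7, 31.9])]
jaw_top [(0.87, [272.4, 236.8, 34.9, 61.9])]
handle [(0.75, [273.7, 176.5, 20.1, 24.6])]
cell [(0.74, [366.1, 346.7, 41.9, 43.6]), (0.69, [282.9, 301.4, 34.5, 14.4])]
backstop [(0.7, [281.5, 311.8, 44.1, 42.0])]
```

```bash
python3 - <<'E'
import cv2,numpy as np
a=cv2.imread("pics/top0.png");b=cv2.imread("pics/side0.png")
cv2.imwrite("pics/c1.png",cv2.resize(a[150:320,100:370],None,fx=2.96,fy=2.96,interpolation=cv2.INTER_CUBIC))
E
```

```text
(no output)
```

View pics/c1.png

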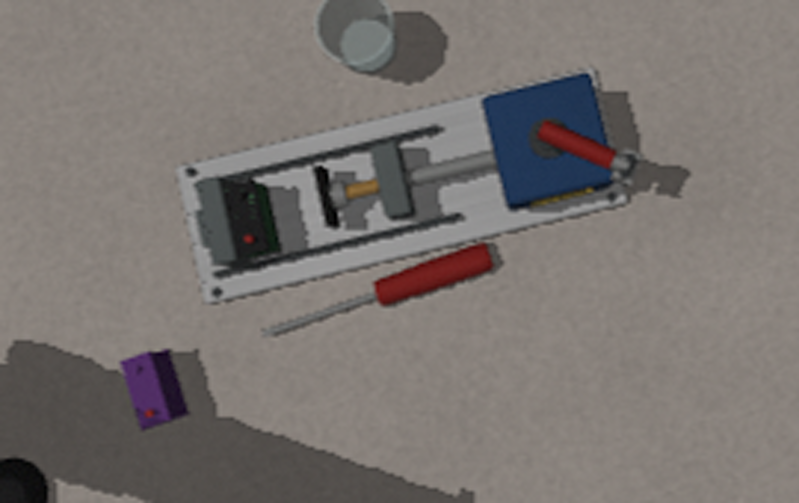

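View pics/side0.png

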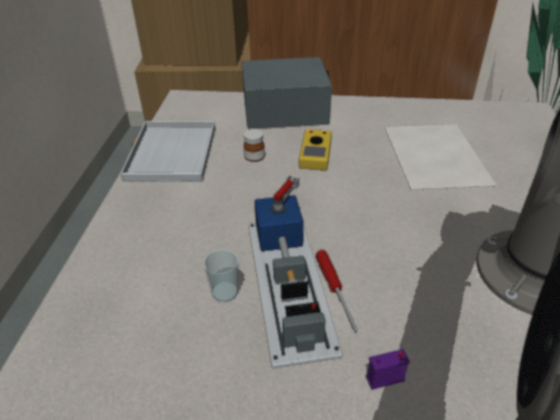

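The top view shows the clamp with the gearbox at (287,198) and the backstop at (172,225). The green cell stands at (185,225), in front of the backstop. The purple look-alike at (151,281) is off the clamp, and the screwdriver lies at (245,243). The red handle is folded: its inner tip is over the axis at (284,195) and its hinge is at (310,205).

```bash
cat > h.py <<'E'
import numpy as np,cv2
from cell import bot
from scipy.spatial.transform import Rotation as R
def ray(d,u,v,z):
    M=d["cam_to_world"];r=M[:3,:3]@np.linalg.solve(d["mtx"],[u,v,1]);o=M[:3,3]
    return o+r*(z-o[2])/r[2]
def proj(d,p):
    M=d["cam_to_world"];c=M[:3,:3].T@(np.array(p)-M[:3,3]);q=d["mtx"]@c;return q[:2]/q[2]
def tool():
    s=bot.observe();w=s["orientation"];return s,R.from_quat([w[1],w[2],w[3],w[0]]).as_matrix()
E
python3 - <<'E'
from h import *
d=bot.read_camera("top");e=bot.read_camera("side")
f=lambda u,v,z:ray(d,100+u/2.96,150+v/2.96,z)
bed=[f(*p,12) for p in[(180,167),(597,70),(628,200),(209,302)]]
gb=[f(*p,85) for p in[(484,97),(590,73),(511,208)]]
for n,l in(("bed",bed),("gb",gb)):
    for p in l:print(n,p.round(1))
print("hinge",f(623,163,118),"axis",f(548,137,107))
print("lens",[np.linalg.norm(bed[i]-bed[i-1]).round() for i in range(4)],[np.linalg.norm(gb[0]-gb[i]).round() for i in(1,2)])
r=bot.silhouettes("top","handle")[0]["region"];ys,xs=np.nonzero(r);print(len(xs))
box=cv2.minAreaRect(np.c_[xs,ys].astype(np.float32));print(box)
# handle by red colour
for nm,c,(x0,x1,y0,y1) in(("top",d,(275,325,185,215)),("side",e,(265,310,170,215))):
    im=c["img"].astype(int);m=(im[...,0]>100)&(im[...,1]<70)&(im[...,2]<70)
    ys,xs=np.nonzero(m[y0:y1,x0:x1]);pts=np.c_[xs+x0,ys+y0].astype(np.float32)
    b=cv2.minAreaRect(pts);print(nm,len(xs),b)
    ctr=np.array(b[0]);print(ray(c,*ctr,118),[ray(c,*q,118).round(1).tolist() for q in cv2.boxPoints(b)])
s,T=tool();print(T.round(3),s["position"])
E
```

```text
bed [494.3 253.5  12. ]
bed [583.7 -96.3  12. ]
bed [ 474.  -123.9   12. ]
bed [381.7 224.1  12. ]
gb [547.6  -4.3  85. ]
gb [568.4 -87.5  85. ]
gb [460.4 -27.5  85. ]
hinge [ 494.13420672 -112.2938377   118.        ] axis [514.2024686  -55.16715702 107.        ]
lens [np.float64(116.0), np.float64(361.0), np.float64(113.0), np.float64(360.0)] [np.float64(86.0), np.float64(90.0)]
173
((296.172119140625, 199.60653686523438), (30.462230682373047, 6.012282371520996), 23.629377365112305)
top 106 ((294.7054443359375, 198.5479278564453), (25.904064178466797, 4.05526876449585), 24.443954467773438)
[508.15731045 -76.6839482  118.        ] [[515.6, -48.2, 118.0], [524.0, -51.8, 118.0], [500.8, -105.2, 118.0], [492.4, -101.5, 118.0]]
side 113 ((282.90863037109375, 188.72080993652344), (5.239444255828857, 22.670673370361328), 40.91438674926758)
[512.05738618 -79.51479351 118.        ] [[528.6, -55.4, 118.0], [504.1, -115.9, 118.0], [495.0, -104.5, 118.0], [519.6, -45.0, 118.0]]
[[-0.    -0.899  0.438]
 [ 0.     0.438  0.899]
 [-1.     0.     0.   ]] [295.8662476  606.71908591 222.70412355]
```

Clamp estimate: axis at about (516,-57), clamp +y at about (-0.25,0.97). The arm points at about -113.5°, so q is about 0.66. The sizes agree (bed 361 x 115, gearbox 86 x 90). I'm moving above the handle and turning the jaws square to the arm.

{"fn": "arm_command", "kwargs": {
  "targets": [
    [[0,-30,-32],0.1,1],
    [[0,-85,-90],0.25,1],
    [[0,-125,-132],0.4,1],
    [[0,-165,-174],0.55,1],
    [[0,-205,-216],0.7,1],
    [[0,-245,-258],0.85,1],
    [[0,-285,-300],1.0,1],
    [[0,-325,-342],1.15,1]
  ]
}}

```text
time_s: 1.85
position: [438.6, 155.1, 223.1]
orientation: [0.707, 0.014, 0.707, -0.013]
ft_force: [0.4, 1.1, 0.1]
width: 87.8
```

```bash
python3 - <<'E'
from h import *
s,T=tool();print(T.round(3),s["position"],s["q"].round(2))
print("tool shift to target",T.T@(np.array([510.5,-71,200])-s["position"]))
print(np.degrees(np.arctan2(T[1,2],T[0,2])))
E
```

```text
[[ 0.001  0.038  0.999]
 [ 0.001  0.999 -0.038]
 [-1.     0.001  0.001]] [438.57015008 155.06852929 223.10108247] [-0.85  0.12  0.41  2.06 -0.06  0.97 -0.44]
tool shift to target [  22.95540634 -223.20026578   80.4315481 ]
-2.173632581580038
```

{"fn": "arm_command", "kwargs": {
  "targets": [
    [[3,-40,14],0.1,1],
    [[7,-85,30],0.2,1],
    [[11,-130,46],0.3,1],
    [[15,-170,62],0.37,1],
    [[20,-200,73],0.37,1],
    [[23,-223,80],0.37,1],
    [[23,-223,80],0.37,1]
  ]
}}

```text
time_s: 2.72
position: [510.7, -70.5, 199.7]
orientation: [0.693, 0.143, 0.692, -0.143]
ft_force: [0.4, 0.3, 1.0]
width: 87.9
```

```bash
python3 - <<'E'
from h import *
s,T=tool();print(s["position"],np.degrees(np.arctan2(T[1,2],T[0,2])))
for n in("side","top"):
    d=bot.read_camera(n);im=d["img"].copy()
    A=np.array([516.5,-57,0]);a=np.radians(-113.5);D=np.array([np.cos(a),np.sin(a),0])
    for p in(A+[0,0,107],A+65*D+[0,0,118],s["position"]):
        cv2.circle(im,tuple(int(round(v*16)) for v in proj(d,p)),16,(0,255,0),-1,shift=4)
    c=proj(d,A+[0,0,118]).astype(int)
    im=im[max(0,c[1]-60):c[1]+50,max(0,c[0]-70):c[0]+70]
    cv2.imwrite(f"pics/{n}1.png",cv2.resize(im[:,:,::-1],None,fx=5,fy=5,interpolation=cv2.INTER_CUBIC))
E
```

```text
[510.70592337 -70.47047464 199.66810825] -23.295487540192877
```

View pics/side1.png

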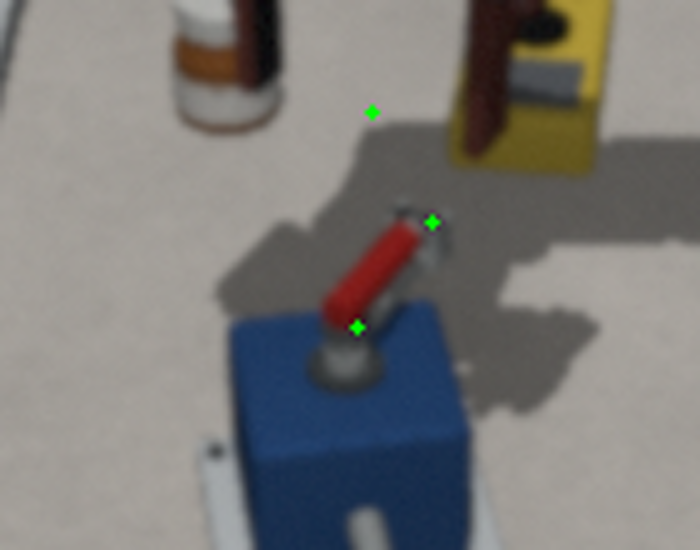

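The side crop (5x) shows both jaw fingers clear of the handle. The hinge is at crop (423,222), while my mark sits at (432,222), so the true X is about 2–3 mm larger. I'll correct for that, lower, and grip the handle.

{"fn": "arm_command", "kwargs": {
  "targets": [
    [[35,1,2],0,1],
    [[70,1,2],0,1],
    [[90,1,2],0,1],
    [[97,1,2],0,1],
    [[97,1,2],0,-0.3],
    [[97,1,2],0,-1],
    [[97,1,2],0,-1],
    [[97,1,2],0,-1]
  ]
}}

```text
time_s: 3.82
position: [513.2, -68.5, 103.1]
orientation: [0.693, 0.142, 0.693, -0.141]
ft_force: [0.7, -0.1, -0.7]
width: 51.5
```

{"fn": "arm_command", "kwargs": {
  "targets": [
    [[0,0,0],0,-1],
    [[0,0,0],0,-1],
    [[0,0,0],0,-1]
  ]
}}

```text
time_s: 4.2
position: [512.9, -68.6, 102.6]
orientation: [0.693, 0.142, 0.693, -0.142]
ft_force: [-0.2, 0.3, 0.2]
width: 21.3
```

{"fn": "arm_command", "kwargs": {
  "targets": [
    [[0,0,0],0,-1],
    [[0,0,0],0,-1],
    [[0,0,0],0,-1]
  ]
}}

```text
time_s: 4.58
position: [514.4, -69.1, 103.1]
orientation: [0.694, 0.141, 0.692, -0.142]
ft_force: [4.6, -2.5, -2.3]
width: 15.3
```

```bash
python3 - <<'E'
from h import *
s,T=tool();print(s["position"],s["torque"],s["ft_force"],np.degrees(np.arctan2(T[1,2],T[0,2])))
for n in("side","top"):
    d=bot.read_camera(n);c=proj(d,[519,-57,118]).astype(int)
    print(n,[(round(r["conf"],2),r["extent"]) for r in bot.silhouettes(n,"handle_grip")][:2])
    im=d["img"][max(0,c[1]-60):c[1]+50,max(0,c[0]-70):c[0]+70]
    cv2.imwrite(f"pics/{n}2.png",cv2.resize(im[:,:,::-1],None,fx=5,fy=5,interpolation=cv2.INTER_CUBIC))
E
```

```text
[514.39920021 -69.09086314 103.09775202] [-0.52650117 -1.04242931  0.12799378] [ 4.61203078 -2.49036379 -2.34931027] -23.091317172460133
side []
top []
```

View pics/side2.png

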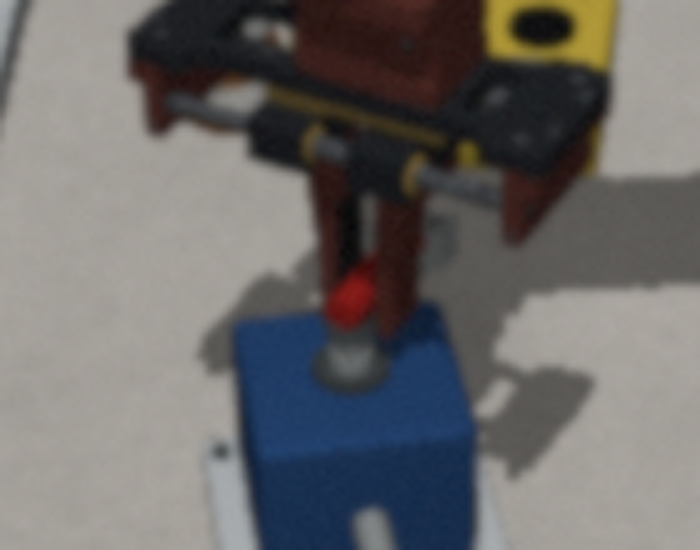

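The side crop shows the red handle at (350,300) held between the pads. The opening is 15.3 mm, which fits the 16 mm sleeve. Now I'll swing it up on an arc of about 52 mm.

{"fn": "arm_command", "kwargs": {
  "targets": [
    [[-6.5,-0.4,1],0,-1],
    [[-12.8,-1.6,1.5],0,-1],
    [[-19,-3.6,1.5],0,-1],
    [[-24.8,-6.3,1.5],0,-1],
    [[-30.3,-9.8,1.5],0,-1],
    [[-35.3,-13.9,1.5],0,-1],
    [[-39.8,-18.6,1.5],0,-1],
    [[-43.6,-23.8,1.5],0,-1]
  ]
}}

```text
time_s: 5.78
position: [505.6, -90.3, 146.4]
orientation: [0.693, 0.142, 0.692, -0.141]
ft_force: [6.6, 0.4, -8.0]
width: 15.3
```

{"fn": "arm_command", "kwargs": {
  "targets": [
    [[-3.1,-5.6,0],0,-1],
    [[-5.6,-11.7,0],0,-1],
    [[-7.2,-17.9,0],0,-1],
    [[-8.1,-24.3,0],0,-1],
    [[-8.2,-28,0],0,-1],
    [[-8.1,-30.5,0],0,-1],
    [[-8.1,-32,0],0,-1],
    [[-8.1,-32,0],0,-1]
  ]
}}

```text
time_s: 6.78
position: [494.2, -118.4, 155.7]
orientation: [0.694, 0.142, 0.692, -0.14]
ft_force: [3.2, 5.5, 5.8]
width: 11.6
```

```bash
python3 - <<'E'
from h import *
s,T=tool();print(s["position"],s["torque"],s["ft_force"],s["width"])
for n in("side","top"):
    d=bot.read_camera(n);c=proj(d,[519,-57,118]).astype(int)
    im=d["img"][max(0,c[1]-60):c[1]+50,max(0,c[0]-70):c[0]+70]
    cv2.imwrite(f"pics/{n}3.png",cv2.resize(im[:,:,::-1],None,fx=5,fy=5,interpolation=cv2.INTER_CUBIC))
E
```

```text
[ 494.18052197 -118.37981487  155.7256701 ] [ 1.16830727 -0.73565654  0.01682942] [3.18199114 5.49361619 5.76099581] 11.631080412069569
```

View pics/side3.png

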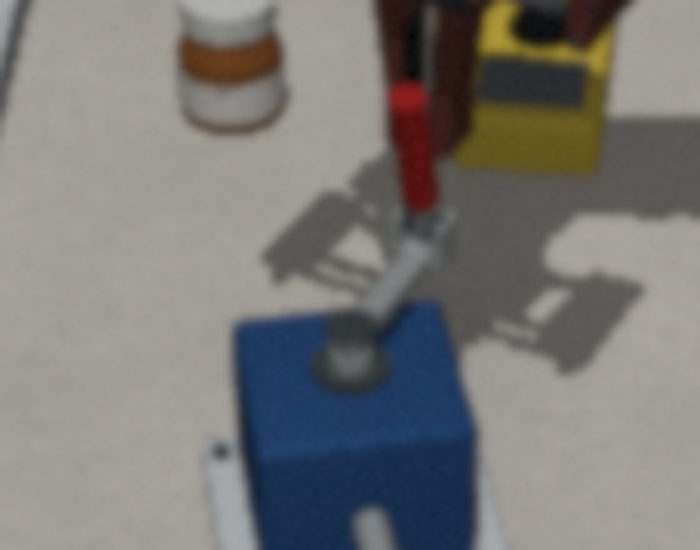

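The side crop shows the handle leaning slightly inward, top at (408,95) and base at (425,205). The pads closed on its outer edge (width 11.6), so it slipped while swinging up. I'll open slightly, shift inward, regrip and push it to the stop.

{"fn": "arm_command", "kwargs": {
  "targets": [
    [[0,0,0],0,-0.3],
    [[0,0,0],0,-0.3],
    [[0,0,0],0,-0.3],
    [[3,7,0],0,-0.3],
    [[6,14,0],0,-0.3],
    [[6,14,0],0,-1],
    [[6,14,0],0,-1],
    [[6,14,0],0,-1]
  ]
}}

```text
time_s: 7.88
position: [498.4, -107.8, 148.4]
orientation: [0.693, 0.142, 0.692, -0.142]
ft_force: [3.7, -1.1, -4.2]
width: 15.6
```

{"fn": "arm_command", "kwargs": {
  "targets": [
    [[0,0,0],0,-1],
    [[0,0,0],0,-1],
    [[0,0,0],0,-1]
  ]
}}

```text
time_s: 8.25
position: [498.3, -107.7, 148.4]
orientation: [0.693, 0.141, 0.692, -0.142]
ft_force: [4.7, -1.0, -6.9]
width: 15.8
```

```bash
python3 - <<'E'
from h import *
s,T=tool();print(s["position"],s["torque"],s["ft_force"],s["width"])
E
```

```text
[ 498.30990066 -107.7289372   148.39991827] [-0.35524084 -1.14471096 -0.04533029] [ 4.74308019 -1.02552431 -6.89598105] 15.750723606281904
```

{"fn": "arm_command", "kwargs": {
  "targets": [
    [[0,-3,0],0,-1],
    [[0,-6,0],0,-1],
    [[0,-9,0],0,-1],
    [[0,-12,0],0,-1],
    [[0,-14,0],0,-1],
    [[0,-14,0],0,-1]
  ]
}}

```text
time_s: 9.0
position: [494.4, -117.5, 149.2]
orientation: [0.694, 0.142, 0.692, -0.139]
ft_force: [5.2, 7.9, -0.1]
width: 15.6
```

```bash
python3 - <<'E'
from h import *
s,T=tool();print(s["position"],s["torque"],T.T@s["ft_force"],s["width"])
ims=[]
for n in("side","top"):
    d=bot.read_camera(n);c=proj(d,[519,-57,118]).astype(int)
    if n=="side":print([ (proj(d,p)-(c-[70,60]))*5 for p in ([494.5,-115.5,118],[494.5,-115.5,195])])
    im=d["img"][max(0,c[1]-60):c[1]+50,max(0,c[0]-40):c[0]+40]
    ims.append(cv2.resize(im[:,:,::-1],None,fx=5,fy=5,interpolation=cv2.INTER_CUBIC))
cv2.imwrite("pics/b4.png",np.hstack(ims))
E
```

```text
[ 494.3907254  -117.46468454  149.20331329] [ 1.90899554 -1.38656823  0.00486244] [0.1227936  9.27958423 1.74802954] 15.603649764884947
[array([424.76833464, 218.87096446]), array([425.05431174,  60.20178049])]
```

View pics/b4.png

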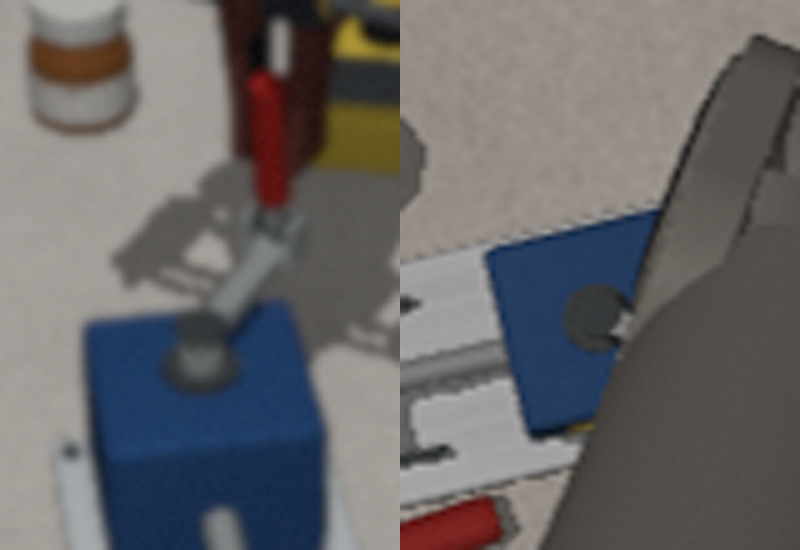

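```bash
python3 - <<'E'
from h import *
d=bot.read_camera("side");im=d["img"].astype(int)
m=(im[...,0]>90)&(im[...,1]<60)&(im[...,2]<60)&(im[...,0]>2*im[...,1]+10)
c=proj(d,[519,-57,118]).astype(int);x0,y0=c[0]-10,c[1]-50
ys,xs=np.nonzero(m[y0:y0+40,x0:x0+40]);p=np.c_[xs+x0,ys+y0].astype(np.float32)
print(len(p),cv2.minAreaRect(p),cv2.fitLine(p,cv2.DIST_L2,0,.01,.01).ravel(), np.ptp(ys))
a=np.radians(-113)
for t in(1.2,1.3,1.4,1.5,1.57,1.62):
    h=np.array([494.4,-117,118]);v=np.array([-np.cos(a)*np.cos(t),-np.sin(a)*np.cos(t),np.sin(t)])
    q=proj(d,h+72*v)-proj(d,h+12*v);print(t,q/np.linalg.norm(q),np.linalg.norm(q))
E
```

```text
71 ((291.35699462890625, 161.95132446289062), (24.320377349853516, 3.9633209705352783), 82.23483276367188) [9.0974689e-02 9.9585319e-01 2.9112677e+02 1.6112675e+02] 24
1.2 [-0.27807267 -0.96056004] 18.46187430938842
1.3 [-0.18509705 -0.98272025] 20.32388357689433
1.4 [-0.10680972 -0.99427948] 22.10742334803193
1.5 [-0.03994555 -0.99920186] 23.756606145715796
1.57 [ 0.0015167  -0.99999885] 24.808453427775646
1.62 [ 0.02892904 -0.99958147] 25.50075762947547
```

{"fn": "arm_command", "kwargs": {
  "targets": [
    [[0,-2,0],0,-1],
    [[0,-4,0],0,-1],
    [[0,-6,0],0,-1],
    [[0,-6,0],0,-1]
  ]
}}

```text
time_s: 9.65
position: [492.0, -123.0, 149.2]
orientation: [0.694, 0.142, 0.692, -0.139]
ft_force: [5.7, 7.5, 0.3]
width: 15.4
```

```bash
python3 - <<'E'
from h import *
s,T=tool();print(s["position"],s["torque"],T.T@s["ft_force"],s["width"])
d=bot.read_camera("side");im=d["img"].astype(int)
c=proj(d,[519,-57,118]).astype(int);x0,y0=c[0]-10,c[1]-50
for y in range(y0+5,y0+42,2):
    r=im[y,x0:x0+45]; w=np.clip(r[:,0]-1.5*r[:,1]-20,0,None); w[w<10]=0
    print(y,(w@np.arange(45)/w.sum()+x0).round(2) if w.sum() else None,(w>0).sum())
E
```

```text
[ 492.02744545 -122.98182762  149.1597796 ] [ 1.87739506 -1.4258647  -0.01591071] [-0.29493582  9.15006712  2.30187777] 15.43097919718437
150 291.36 8
152 291.87 7
154 292.24 8
156 292.26 8
158 292.34 8
160 292.34 8
162 292.22 8
164 292.28 8
166 292.47 6
168 292.41 6
170 292.45 6
172 292.39 6
174 292.19 5
176 None 0
178 None 0
180 None 0
182 None 0
184 None 0
186 None 0
```

```bash
python3 - <<'E'
from h import *
d=bot.read_camera("side")
s,T=tool()
# handle in plane through TCP along jaw-normal: find y-offset of the handle's x by column only
for v,z in((151,188),(174,132)):print(ray(d,292.1,v,z))
print(s["position"],(ray(d,292.3,165,155)-s["position"])@T)
E
```

```text
[ 496.01633545 -111.9041901   188.        ]
[ 496.0535851  -112.62612501  132.        ]
[ 492.06989719 -122.9803026   149.19635319] [-5.75063089 11.97509569 -1.26256949]
```

The pads hit the stop and then slid. The handle reads upright in the image (θ≈1.57–1.62), at about (496.5,-112), 12 mm inward of the pads. Pad friction is only about 9 N, so I'll recentre on the handle and crank with the jaws kept across the tangent.

{"fn": "arm_command", "kwargs": {
  "targets": [
    [[0,0,0],0,-0.3],
    [[0,0,0],0,-0.3],
    [[0,5,0],0,-0.3],
    [[0,11,0],0,-0.3],
    [[0,11,0],0,-1],
    [[0,11,0],0,-1],
    [[0,11,0],0,-1],
    [[0,11,0],0,-1]
  ]
}}

```text
time_s: 10.75
position: [494.8, -116.0, 148.4]
orientation: [0.693, 0.142, 0.692, -0.142]
ft_force: [3.1, 0.2, -3.4]
width: 15.6
```

```bash
python3 - <<'E'
from h import *
s,T=tool();print(s["position"],s["torque"],T.T@s["ft_force"],s["width"],s["q"].round(2),np.degrees(np.arctan2(T[1,2],T[0,2])))
d=bot.read_camera("side");im=d["img"].astype(int)
c=proj(d,[519,-57,118]).astype(int);x0,y0=c[0]-10,c[1]-50
for y in range(y0+1,y0+32,3):
    r=im[y,x0:x0+45]; w=np.clip(r[:,0]-1.5*r[:,1]-20,0,None); w[w<10]=0
    print(y,(w@np.arange(45)/w.sum()+x0).round(2) if w.sum() else None,(w>0).sum())
im=d["img"].copy()
for X in(515,520):
  for Y in(-50,-57):
    q=proj(d,[X,Y,107]);print(X,Y,q.round(1))
cv2.imwrite("pics/s5.png",cv2.resize(im[c[1]-45:c[1]+45,c[0]-45:c[0]+45,::-1],None,fx=6.6,fy=6.6,interpolation=cv2.INTER_CUBIC));print(c)
E
```

```text
[ 494.7979657  -115.95643863  148.39739396] [-0.17271184 -0.63064414  0.01982399] [3.44063331 1.43844853 2.77349285] 15.584087656165204 [-0.38  0.33  0.59  2.05 -0.25  0.82 -0.04] -23.09209760634639
146 None 0
149 290.77 5
152 291.38 6
155 291.42 6
158 291.33 6
161 291.5 6
164 291.41 6
167 291.82 5
170 292.02 5
173 292.3 6
176 None 0
515 -50 [280.1 201.9]
515 -57 [280.5 199.8]
520 -50 [277.6 201.8]
520 -57 [278.  199.6]
[278 195]
```

View pics/s5.png

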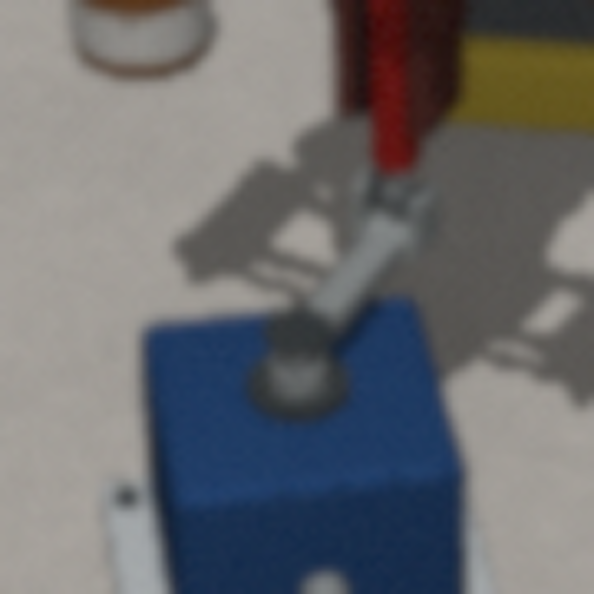

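The crop puts the hub at pixel (278.5,200), which gives an axis of (519,-57). The handle is nearly upright, and the TCP sits 64 mm from the axis, consistent with the 65 mm arm. I'll start cranking on a circle of about 67 mm, which presses the handle outward, turning the tool along with it.

{"fn": "arm_command", "kwargs": {
  "targets": [
    [[0,-4,0],0,-1],
    [[0,-2.2,-10],0.15,-1],
    [[0,0,-19.8],0.3,-1],
    [[0,3.7,-29.1],0.45,-1],
    [[0,8.7,-37.8],0.6,-1],
    [[0,15,-45.7],0.75,-1],
    [[0,22.4,-52.5],0.9,-1],
    [[0,30.7,-58.1],1.05,-1]
  ]
}}

```text
time_s: 11.8
position: [453.6, -66.0, 148.5]
orientation: [0.528, 0.471, 0.526, -0.471]
ft_force: [4.6, -5.3, -7.8]
width: 15.6
```

```bash
cat >> h.py <<'E'
def rep():
    s,T=tool();C=np.array([519,-57]);r=s["position"][:2]-C;f=s["ft_force"];R0=np.linalg.norm(r);u=r/R0;t=np.array([u[1],-u[0]])
    ph=np.degrees(np.arctan2(r[1],r[0]));za=np.degrees(np.arctan2(T[1,2],T[0,2]))
    print("t",s["time_s"],"pos",s["position"].round(1),"R",R0.round(1),"q(mod)",np.radians(-75.4-ph).round(3),"Frad",(f[:2]@u).round(2),"Ftan(cw)",(f[:2]@t).round(2),"Fz",f[2].round(1),"w",s["width"].round(1),"jawmis(deg)",(za-ph-90).round(1),"q7",s["q"][6].round(2),"moment",s["torque"].round(2))
    i=np.array([*-u,0]);z=T[:,2];print("centre in tool",(T.T@np.array([*(C-s["position"][:2]),0])).round(1))
E
python3 -c "
from h import *
rep()"
```

```text
Traceback (most recent call last):
  File "h.py", line 14, in rep
    print("t",s["time_s"],"pos",s["position"].round(1),"R",R0.round(1),"q(mod)",np.radians(-75.4-ph).round(3),"Frad",(f[:2]@u).round(2),"Ftan(cw)",(f[:2]@t).round(2),"Fz",f[2].round(1),"w",s["width"].round(1),"jawmis(deg)",(za-ph-90).round(1),"q7",s["q"][6].round(2),"moment",s["torque"].round(2))
                                                                                                                                                                                             ^^^^^^^^^^^^^^^^
AttributeError: 'float' object has no attribute 'round'
```

```bash
sed -i 's/s\["width"\].round(1)/round(s["width"],1)/' h.py
python3 -c "
from h import *
rep()"
```

```text
t 11.8 pos [453.6 -66.  148.5] R 66.0 q(mod) 1.689 Frad -3.85 Ftan(cw) -5.85 Fz -7.8 w 15.6 jawmis(deg) -1.4 q7 -1.12 moment [-1.17 -1.21  0.01]
centre in tool [ 0.1 66.  -1.7]
```

Tangential force is 5.9 N, which is free cranking. Continuing.

{"fn": "arm_command", "kwargs": {
  "targets": [
    [[0,0.8,-10],0.15,-1],
    [[0,3,-19.8],0.3,-1],
    [[0,6.7,-29.1],0.45,-1],
    [[0,11.7,-37.8],0.6,-1],
    [[0,18,-45.7],0.75,-1],
    [[0,25.4,-52.5],0.9,-1],
    [[0,33.7,-58.1],1.05,-1],
    [[0,42.7,-62.4],1.2,-1]
  ]
}}

```text
time_s: 12.8
position: [485.1, 2.7, 148.2]
orientation: [-0.168, -0.685, -0.171, 0.689]
ft_force: [-7.7, 2.6, 11.8]
width: 15.4
```

```bash
python3 -c "
from h import *
rep()"
```

```text
t 12.8 pos [485.1   2.7 148.2] R 68.6 q(mod) -3.403 Frad 6.03 Ftan(cw) -5.39 Fz 11.8 w 15.4 jawmis(deg) -361.9 q7 -2.18 moment [ 0.58  2.06 -0.01]
centre in tool [-0.4 68.6 -2.3]
```

{"fn": "arm_command", "kwargs": {
  "targets": [
    [[0,0,0],-0.18,-1],
    [[0,0,0],-0.36,-1],
    [[0,0,0],-0.54,-1],
    [[0,0,0],-0.72,-1],
    [[0,0,0],-0.9,-1],
    [[0,0,0],-1.08,-1],
    [[0,0,0],-1.26,-1],
    [[0,0,0],-1.44,-1]
  ]
}}

```text
time_s: 13.8
position: [485.9, 1.0, 148.3]
orientation: [0.581, 0.401, 0.583, -0.403]
ft_force: [-4.0, -2.9, 4.9]
width: 15.4
```

{"fn": "arm_command", "kwargs": {
  "targets": [
    [[0,0,0],-0.18,-1],
    [[0,0,0],-0.36,-1],
    [[0,0,0],-0.54,-1],
    [[0,0,0],-0.72,-1],
    [[0,0,0],-0.9,-1],
    [[0,0,0],-1.08,-1],
    [[0,0,0],-1.26,-1],
    [[0,0,0],-1.44,-1]
  ]
}}

```text
time_s: 14.8
position: [488.5, -0.4, 148.4]
orientation: [0.703, -0.083, 0.702, 0.081]
ft_force: [3.7, -4.9, -4.5]
width: 15.2
```

```bash
sed -i 's/\[519,-57\])/[518,-55])/' h.py; python3 -c "
from h import *
rep()"
```

```text
t 14.8 pos [ 4.885e+02 -4.000e-01  1.484e+02] R 62.0 q(mod) -3.382 Frad -6.09 Ftan(cw) 0.93 Fz -4.5 w 15.2 jawmis(deg) -195.1 q7 0.26 moment [-1.53 -1.01 -0.  ]
centre in tool [  0.2 -59.9  16.2]
```

{"fn": "arm_command", "kwargs": {
  "targets": [
    [[0,0,0],0,-0.3],
    [[0,0,0],0,-0.3],
    [[0,1,0],-0.13,-0.3],
    [[0,2,-0.5],-0.26,-0.3],
    [[0,2,-0.5],-0.26,-1],
    [[0,2,-0.5],-0.26,-1],
    [[0,2,-0.5],-0.26,-1],
    [[0,2,-0.5],-0.26,-1]
  ]
}}

```text
time_s: 15.8
position: [486.9, 4.1, 148.3]
orientation: [0.686, -0.17, 0.686, 0.17]
ft_force: [-1.4, -0.2, -0.3]
width: 15.5
```

```bash
python3 -c "
from h import *
rep()
d=bot.read_camera('side');s=bot.observe();c=proj(d,s['position']).astype(int)
cv2.imwrite('pics/s6.png',cv2.resize(d['img'][c[1]-40:c[1]+50,c[0]-50:c[0]+50,::-1],None,fx=6,fy=6,interpolation=cv2.INTER_CUBIC))"
```

```text
t 15.8 pos [486.9   4.1 148.3] R 66.8 q(mod) -3.371 Frad 0.47 Ftan(cw) -1.31 Fz -0.3 w 15.5 jawmis(deg) -179.9 q7 0.48 moment [ 0.05  0.16 -0.02]
centre in tool [ -0.  -66.8  -0.1]
```

View pics/s6.png

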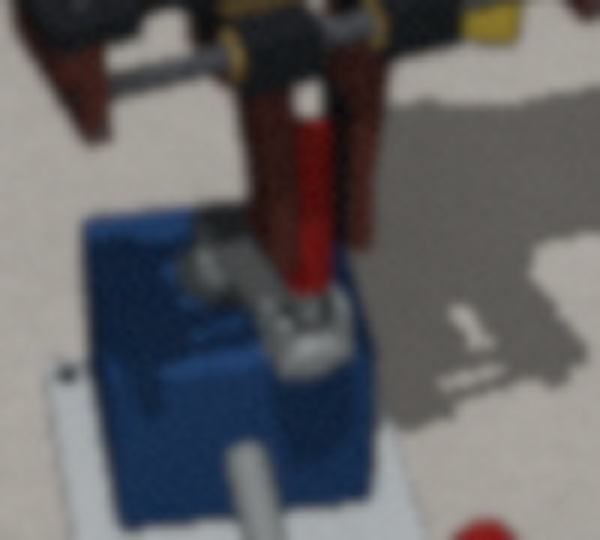

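The handle stands upright (top (313,120), base (313,290)), centred in the pads with forces near zero. The first top view shows a pad-to-cell gap of about 40 mm, so contact should come near q≈5.5. I'll crank 1.2 rad, then go in smaller steps.

{"fn": "arm_command", "kwargs": {
  "targets": [
    [[0,-0.7,9.9],0.15,-1],
    [[0,-3,19.7],0.3,-1],
    [[0,-6.6,28.9],0.45,-1],
    [[0,-11.6,37.5],0.6,-1],
    [[0,-17.8,45.3],0.75,-1],
    [[0,-25.2,52.1],0.9,-1],
    [[0,-33.4,57.7],1.05,-1],
    [[0,-42.4,62],1.2,-1]
  ]
}}

```text
time_s: 16.85
position: [561.8, -1.2, 148.3]
orientation: [0.661, 0.249, 0.663, -0.247]
ft_force: [-2.2, 7.5, 2.4]
width: 15.7
```

```bash
python3 - <<'E'
from h import *
rep()
t=bot.read_camera("top")
for n in("cell","jaw_top"):print(n,[(round(r["conf"],2),r["extent"]) for r in bot.silhouettes("top",n)][:3])
cv2.imwrite("pics/t7.png",cv2.resize(t["img"][170:270,140:290,::-1],None,fx=5,fy=5,interpolation=cv2.INTER_CUBIC))
E
```

```text
t 16.85 pos [561.8  -1.2 148.3] R 69.4 q(mod) -2.204 Frad 4.46 Ftan(cw) -6.47 Fz 2.4 w 15.7 jawmis(deg) -181.9 q7 -0.51 moment [ 1.66  0.49 -0.01]
centre in tool [ -0.2 -69.3   2.3]
cell [(0.65, [140.2, 272.0, 9.4, 7.4])]
jaw_top [(0.46, [165.0, 207.0, 11.1, 24.6])]
```

View pics/t7.png

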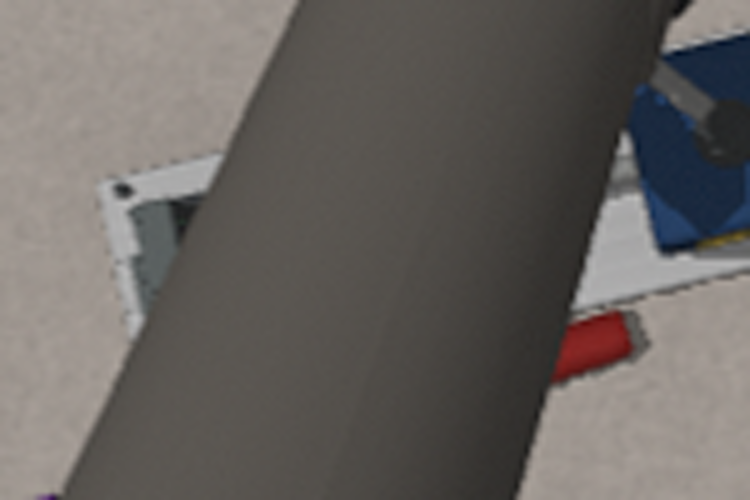

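The arm hides the pad in the top view, so from here I go by force. I'll refit the circle first.

```bash
python3 - <<'E'
from h import *
P=np.array([(494.8,-116),(453.6,-66),(486.9,4.1),(561.8,-1.2)])
A=np.c_[2*P,np.ones(4)];x=np.linalg.lstsq(A,(P**2).sum(1),rcond=None)[0];c=x[:2];print(c,np.sqrt(x[2]+c@c),np.linalg.norm(P-c,axis=1))
E
sed -i 's/\[518,-55\])/[519.5,-54.5])/' h.py; python3 -c "
from h import *
rep()"
```

```text
[520.00540634 -53.97686587] 67.15186395350513 [66.94909765 67.48506313 66.849759   67.32150942]
t 17.0 pos [563.   -2.3 148.4] R 68.0 q(mod) -2.192 Frad 4.19 Ftan(cw) -1.1 Fz -1.7 w 15.8 jawmis(deg) -181.0 q7 -0.51 moment [ 1.22 -0.6  -0.04]
centre in tool [ -0.2 -68.    1.2]
```

{"fn": "arm_command", "kwargs": {
  "targets": [
    [[0,1.2,6.7],0.1,-1],
    [[0,0.2,13.3],0.2,-1],
    [[0,-1.5,19.8],0.3,-1],
    [[0,-3.8,26.1],0.4,-1],
    [[0,-6.7,32.1],0.5,-1],
    [[0,-10.2,37.8],0.6,-1]
  ]
}}

```text
time_s: 17.75
position: [584.8, -33.9, 148.4]
orientation: [0.56, 0.433, 0.56, -0.43]
ft_force: [2.0, 6.6, -1.0]
width: 15.3
```

```bash
python3 -c "
from h import *
rep()"
```

```text
t 17.75 pos [584.8 -33.9 148.4] R 68.5 q(mod) -1.621 Frad 3.87 Ftan(cw) -5.74 Fz -1.0 w 15.3 jawmis(deg) -182.7 q7 -0.95 moment [ 1.61 -0.44 -0.02]
centre in tool [ -0.2 -68.4   3.2]
```

{"fn": "arm_command", "kwargs": {
  "targets": [
    [[0,0.7,6.7],0.1,-1],
    [[0,-0.3,13.3],0.2,-1],
    [[0,-2,19.8],0.3,-1]
  ]
}}

```text
time_s: 18.12
position: [588.1, -54.0, 148.4]
orientation: [0.489, 0.512, 0.49, -0.509]
ft_force: [2.9, 5.4, -1.3]
width: 15.5
```

```bash
python3 -c "
from h import *
rep()"
```

```text
t 18.125 pos [588.1 -54.  148.4] R 68.6 q(mod) -1.323 Frad 2.94 Ftan(cw) -5.33 Fz -1.3 w 15.5 jawmis(deg) -182.8 q7 -1.16 moment [ 1.37 -0.59 -0.05]
centre in tool [ -0.1 -68.5   3.4]
```

{"fn": "arm_command", "kwargs": {
  "targets": [
    [[0,-0.3,6.7],0.1,-1],
    [[0,-1.3,13.3],0.2,-1],
    [[0,-3,19.8],0.3,-1]
  ]
}}

```text
time_s: 18.5
position: [585.0, -74.1, 148.5]
orientation: [0.408, 0.579, 0.407, -0.577]
ft_force: [6.1, 4.6, -3.1]
width: 15.6
```

```bash
python3 -c "
from h import *
rep()"
```

```text
t 18.5 pos [585.  -74.1 148.5] R 68.4 q(mod) -1.025 Frad 4.52 Ftan(cw) -6.17 Fz -3.1 w 15.6 jawmis(deg) -182.9 q7 -1.37 moment [ 1.1  -1.15 -0.02]
centre in tool [ -0.2 -68.3   3.5]
```

{"fn": "arm_command", "kwargs": {
  "targets": [
    [[0,-0.3,6.7],0.1,-1],
    [[0,-1.3,13.3],0.2,-1]
  ]
}}

```text
time_s: 18.75
position: [579.6, -86.8, 148.5]
orientation: [0.348, 0.617, 0.347, -0.614]
ft_force: [5.9, 2.7, -4.1]
width: 15.4
```

```bash
python3 -c "
from h import *
rep()"
```

```text
t 18.75 pos [579.6 -86.8 148.5] R 68.3 q(mod) -0.823 Frad 3.89 Ftan(cw) -5.2 Fz -4.1 w 15.4 jawmis(deg) -182.9 q7 -1.51 moment [ 0.75 -1.44 -0.01]
centre in tool [ -0.2 -68.2   3.4]
```

{"fn": "arm_command", "kwargs": {
  "targets": [
    [[0,-0.3,6.7],0.1,-1],
    [[0,-1.3,13.3],0.2,-1]
  ]
}}

```text
time_s: 19.0
position: [571.7, -98.1, 148.5]
orientation: [0.285, 0.649, 0.284, -0.646]
ft_force: [7.2, 2.4, -5.1]
width: 15.7
```

```bash
python3 -c "
from h import *
rep()"
```

```text
t 19.0 pos [571.7 -98.1 148.5] R 68.0 q(mod) -0.62 Frad 4.03 Ftan(cw) -6.47 Fz -5.1 w 15.7 jawmis(deg) -182.7 q7 -1.66 moment [ 0.39 -1.57  0.02]
centre in tool [ -0.2 -68.    3.2]
```

{"fn": "arm_command", "kwargs": {
  "targets": [
    [[0,-0.3,6.7],0.1,-1],
    [[0,-1.3,13.3],0.2,-1]
  ]
}}

```text
time_s: 19.25
position: [561.7, -107.6, 148.5]
orientation: [0.219, 0.674, 0.217, -0.671]
ft_force: [7.3, 0.0, -4.8]
width: 15.5
```

```bash
python3 -c "
from h import *
rep()"
```

```text
t 19.25 pos [ 561.7 -107.6  148.5] R 67.9 q(mod) -0.416 Frad 4.49 Ftan(cw) -5.7 Fz -4.8 w 15.5 jawmis(deg) -182.5 q7 -1.8 moment [ 0.04 -1.59 -0.  ]
centre in tool [ -0.3 -67.8   3. ]
```

{"fn": "arm_command", "kwargs": {
  "targets": [
    [[0,-0.3,6.7],0.1,-1],
    [[0,-1.3,13.3],0.2,-1]
  ]
}}

```text
time_s: 19.5
position: [550.0, -114.9, 148.5]
orientation: [0.151, 0.692, 0.149, -0.69]
ft_force: [7.3, -2.0, -6.7]
width: 15.6
```

```bash
python3 -c "
from h import *
rep()"
```

```text
t 19.5 pos [ 550.  -114.9  148.5] R 67.6 q(mod) -0.213 Frad 5.06 Ftan(cw) -5.66 Fz -6.7 w 15.6 jawmis(deg) -182.3 q7 -1.94 moment [-0.23 -1.5  -0.02]
centre in tool [ -0.2 -67.6   2.7]
```

{"fn": "arm_command", "kwargs": {
  "targets": [
    [[0,0.5,6.7],0.1,-1],
    [[0,-0.3,13.3],0.2,-1]
  ]
}}

```text
time_s: 19.75
position: [537.4, -119.7, 148.5]
orientation: [0.081, 0.704, 0.08, -0.701]
ft_force: [5.3, 0.2, -4.3]
width: 15.5
```

```bash
python3 -c "
from h import *
rep()"
```

```text
t 19.75 pos [ 537.4 -119.7  148.5] R 67.6 q(mod) -0.013 Frad 1.25 Ftan(cw) -5.18 Fz -4.3 w 15.5 jawmis(deg) -182.3 q7 -2.09 moment [ 0.16 -1.25 -0.05]
centre in tool [ -0.1 -67.5   2.7]
```

{"fn": "arm_command", "kwargs": {
  "targets": [
    [[0,-0.3,6.7],0.1,-1],
    [[0,-1.3,13.3],0.2,-1]
  ]
}}

```text
time_s: 20.0
position: [524.1, -121.7, 148.5]
orientation: [0.01, 0.708, 0.009, -0.706]
ft_force: [5.3, -0.5, -4.5]
width: 15.5
```

```bash
python3 -c "
from h import *
rep()"
```

```text
t 20.0 pos [ 524.1 -121.7  148.5] R 67.3 q(mod) 0.187 Frad 0.9 Ftan(cw) -5.2 Fz -4.5 w 15.5 jawmis(deg) -182.3 q7 -2.24 moment [-0.07 -1.22 -0.1 ]
centre in tool [ -0.1 -67.3   2.7]
```

{"fn": "arm_command", "kwargs": {
  "targets": [
    [[0,-0.3,6.7],0.1,-1],
    [[0,-1.3,13.3],0.2,-1]
  ]
}}

```text
time_s: 20.25
position: [510.6, -121.0, 148.5]
orientation: [-0.061, 0.706, -0.062, -0.703]
ft_force: [5.4, -1.5, -5.6]
width: 15.9
```

```bash
python3 -c "
from h import *
rep()"
```

```text
t 20.25 pos [ 510.6 -121.   148.5] R 67.1 q(mod) 0.387 Frad 0.78 Ftan(cw) -5.5 Fz -5.6 w 15.9 jawmis(deg) 177.7 q7 -2.39 moment [-0.32 -1.21 -0.03]
centre in tool [ -0.1 -67.1   2.7]
```

{"fn": "arm_command", "kwargs": {
  "targets": [
    [[0,-0.3,6.7],0.1,-1],
    [[0,-1.3,13.3],0.2,-1]
  ]
}}

```text
time_s: 20.5
position: [498.4, -118.0, 148.6]
orientation: [-0.13, 0.697, -0.132, -0.693]
ft_force: [8.7, -4.7, -9.7]
width: 15.6
```

```bash
python3 -c "
from h import *
rep()"
```

```text
t 20.5 pos [ 498.4 -118.   148.6] R 66.9 q(mod) 0.575 Frad 1.73 Ftan(cw) -9.77 Fz -9.7 w 15.6 jawmis(deg) 177.0 q7 -2.54 moment [-0.86 -2.03 -0.03]
centre in tool [ -0.1 -66.8   3.5]
```

Contact: the force jumped to 9.8 N against about 5.4 N free (roughly +4.4 N), at q≈6.86, with contact near 6.65. I need about 0.04 rad more.

{"fn": "arm_command", "kwargs": {
  "targets": [
    [[0,0,1.5],0.02,-1],
    [[0,0,1.5],0.02,-1]
  ]
}}

```text
time_s: 20.75
position: [497.1, -117.5, 148.5]
orientation: [-0.136, 0.695, -0.138, -0.692]
ft_force: [7.2, -3.9, -8.5]
width: 15.3
```

```bash
python3 -c "
from h import *
rep()"
```

```text
t 20.75 pos [ 497.1 -117.5  148.5] R 66.9 q(mod) 0.597 Frad 1.29 Ftan(cw) -8.07 Fz -8.5 w 15.3 jawmis(deg) 177.3 q7 -2.56 moment [-0.78 -1.78 -0.05]
centre in tool [ -0.1 -66.8   3.2]
```

{"fn": "arm_command", "kwargs": {
  "targets": [
    [[0,0,2.5],0.03,-1]
  ]
}}

```text
time_s: 20.88
position: [495.2, -116.8, 148.6]
orientation: [-0.146, 0.694, -0.149, -0.69]
ft_force: [9.7, -4.2, -9.4]
width: 15.7
```

```bash
python3 -c "
from h import *
rep()
s,T=tool();print(T.T@s['ft_force'])"
```

```text
t 20.875 pos [ 495.2 -116.8  148.6] R 66.8 q(mod) 0.626 Frad 0.39 Ftan(cw) -10.56 Fz -9.4 w 15.7 jawmis(deg) 177.2 q7 -2.59 moment [-0.99 -2.18 -0.01]
centre in tool [ -0.1 -66.8   3.2]
[  9.43056639  -0.14041581 -10.50959339]
```

In motion the force reads 10.56 N, about 5.1 N over free, so the cell is snug. Next I relax the push a little, square the jaws to the arm and fold the handle along its arc.

{"fn": "arm_command", "kwargs": {
  "targets": [
    [[0,0,-2],-0.05,-1],
    [[1,-9.7,-2.3],-0.05,-1],
    [[3.9,-19.1,-2.3],-0.05,-1],
    [[8.6,-27.7,-2.3],-0.05,-1],
    [[11.6,-31.5,-2.3],-0.05,-1]
  ]
}}

```text
time_s: 21.5
position: [509.0, -89.3, 138.7]
orientation: [-0.13, 0.696, -0.131, -0.694]
ft_force: [-2.3, 1.3, 17.5]
width: 15.4
```

```bash
python3 - <<'E'
from h import *
s,T=tool();print(s["position"],T.T@s["ft_force"],s["width"],s["torque"])
d=bot.read_camera("side");c=proj(d,[519.5,-54.5,118]).astype(int)
cv2.imwrite("pics/s8.png",cv2.resize(d["img"][c[1]-50:c[1]+40,c[0]-45:c[0]+45,::-1],None,fx=6,fy=6,interpolation=cv2.INTER_CUBIC))
E
```

```text
[509.0058126  -89.34682403 138.73081478] [-17.51633829  -0.36123391   2.5804441 ] 15.384506279521972 [-0.05413739  0.50238917  0.02629945]
```

View pics/s8.png

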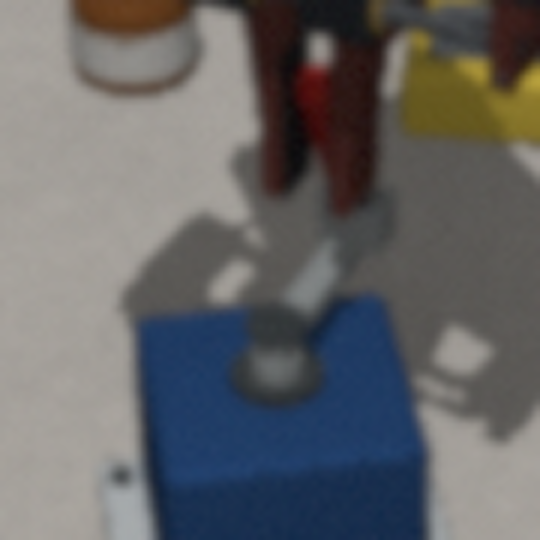

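{"fn": "arm_command", "kwargs": {
  "targets": [
    [[0,-5,1.5],0,-1],
    [[4,-9,1.5],0,-1],
    [[9,-12,1.5],0,-1]
  ]
}}

```text
time_s: 21.92
position: [513.3, -76.3, 129.5]
orientation: [-0.13, 0.697, -0.13, -0.693]
ft_force: [2.4, 4.4, 13.9]
width: 15.5
```

```bash
python3 - <<'E'
from h import *
s,T=tool();print(s["position"],T.T@s["ft_force"],s["width"],s["torque"])
rep()
E
```

```text
[513.29904012 -76.29517902 129.51600798] [-13.85288813  -5.02665655  -0.74271964] 15.458236878672867 [ 0.75359891 -0.47371471  0.09565882]
t 21.925 pos [513.3 -76.3 129.5] R 22.7 q(mod) 0.532 Frad -4.92 Ftan(cw) -1.13 Fz 13.9 w 15.5 jawmis(deg) 174.7 q7 -2.6 moment [ 0.75 -0.47  0.1 ]
centre in tool [  0.  -22.6   2.1]
```

{"fn": "arm_command", "kwargs": {
  "targets": [
    [[5,-3,0],0,-1],
    [[11,-5,0],0,-1],
    [[17,-6.5,0],0,-1],
    [[23,-7.5,0],0,-1],
    [[29,-8,0],0,-1],
    [[29,-8,0],0,-1]
  ]
}}

```text
time_s: 22.68
position: [516.9, -65.6, 99.5]
orientation: [-0.13, 0.697, -0.127, -0.694]
ft_force: [6.1, 9.5, 6.6]
width: 15.2
```

```bash
python3 - <<'E'
from h import *
s,T=tool();print(s["position"],T.T@s["ft_force"],s["width"],s["torque"])
rep()
d=bot.read_camera("side");c=proj(d,[519.5,-54.5,118]).astype(int)
cv2.imwrite("pics/s9.png",cv2.resize(d["img"][c[1]-50:c[1]+40,c[0]-45:c[0]+45,::-1],None,fx=6,fy=6,interpolation=cv2.INTER_CUBIC))
E
```

```text
[516.8884411  -65.61157971  99.4623383 ] [ -6.58303881 -11.03318876  -2.29856803] 15.1951293855782 [ 1.65862422 -1.18718418  0.24677477]
t 22.675 pos [516.9 -65.6  99.5] R 11.4 q(mod) 0.486 Frad -10.59 Ftan(cw) -3.75 Fz 6.6 w 15.2 jawmis(deg) 172.2 q7 -2.58 moment [ 1.66 -1.19  0.25]
centre in tool [  0.1 -11.3   1.5]
```

View pics/s9.png

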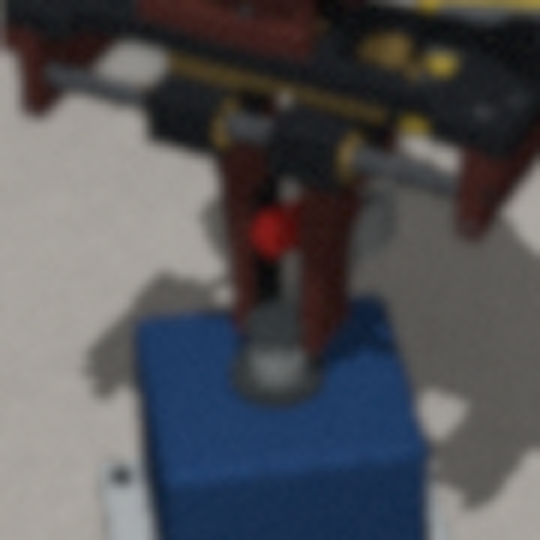

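The crop shows the handle tip at (272,232), still about 24 mm above flat; it slid up in the pads. The jaws are open a bit around it, so I'll rise, shut them and press the handle flat from above.

{"fn": "arm_command", "kwargs": {
  "targets": [
    [[0,0,0],0,-0.3],
    [[0,0,0],0,-0.3],
    [[0,0,0],0,-0.3],
    [[-15,0,0],0,-0.3],
    [[-35,2,0],0,-0.3],
    [[-55,4,0],0,-0.3],
    [[-72,4,0],0,-0.5],
    [[-72,4,0],0,-1]
  ]
}}

```text
time_s: 23.72
position: [512.5, -72.6, 172.1]
orientation: [-0.131, 0.696, -0.13, -0.694]
ft_force: [-0.7, 1.2, -0.2]
width: 15.4
```

{"fn": "arm_command", "kwargs": {
  "targets": [
    [[0,0,0],0,-1],
    [[0,0,0],0,-1],
    [[0,0,0],0,-1],
    [[0,0,0],0,-1],
    [[0,0,0],0,-1]
  ]
}}

```text
time_s: 24.35
position: [511.7, -72.6, 170.7]
orientation: [0.131, -0.695, 0.131, 0.695]
ft_force: [-0.2, 0.0, 0.1]
width: 0.5
```

```bash
python3 - <<'E'
from h import *
s,T=tool();print(T.T@s["ft_force"]);rep()
d=bot.read_camera("side");im=d["img"].astype(int)
for n in("handle","crank_top"):print([(round(r["conf"],2),r["extent"]) for r in bot.silhouettes("side",n)][:3])
c=proj(d,[519.5,-54.5,118]).astype(int);print(c)
m=(im[...,0]>90)&(im[...,0]>2*im[...,1]+20)&(im[...,0]>2*im[...,2]+20)
ys,xs=np.nonzero(m[c[1]-35:c[1]+25,c[0]-35:c[0]+35]);print(xs.min()+c[0]-35,xs.max()+c[0]-35,ys.min()+c[1]-35,ys.max()+c[1]-35)
E
```

```text
[-0.0791336   0.07412604  0.21558512]
t 24.35 pos [511.7 -72.6 170.7] R 19.7 q(mod) 0.66 Frad 0.08 Ftan(cw) 0.21 Fz 0.1 w 0.5 jawmis(deg) 181.9 q7 -2.67 moment [ 0.05  0.06 -0.04]
centre in tool [ -0.  -19.7  -0.7]
[(0.61, [278.2, 175.1, 14.9, 10.7])]
[(0.81, [272.7, 177.1, 25.1, 29.3])]
[277 196]
275 284 180 187
```

{"fn": "arm_command", "kwargs": {
  "targets": [
    [[15,0,0],0,-1],
    [[25,0,0],0,-1],
    [[32,0,0],0,-1],
    [[38,0,0],0,-1],
    [[42,0,0],0,-1],
    [[45,0,0],0,-1],
    [[47,0,0],0,-1],
    [[47,0,0],0,-1]
  ]
}}

```text
time_s: 25.5
position: [513.4, -73.0, 125.3]
orientation: [-0.131, 0.696, -0.13, -0.694]
ft_force: [0.0, 1.6, 13.0]
width: 0.2
```

```bash
python3 - <<'E'
from h import *
s,T=tool();print(T.T@s["ft_force"]);rep()
E
```

```text
[-12.99536716  -1.48038507   0.50705942]
t 25.5 pos [513.4 -73.  125.3] R 19.5 q(mod) 0.576 Frad -1.49 Ftan(cw) 0.47 Fz 13.0 w 0.2 jawmis(deg) 177.1 q7 -2.62 moment [0.49 0.16 0.01]
centre in tool [  0.  -19.4   1. ]
```

The tip is at z=125.3 with 13 N, so the handle lies flat (its top should be at 126). I'll retreat and check.

{"fn": "arm_command", "kwargs": {
  "targets": [
    [[-20,0,0],0,-1],
    [[-60,0,0],0,-1],
    [[-90,20,0],0,-1],
    [[-100,70,0],0,-1],
    [[-100,125,0],0,-1],
    [[-100,180,0],0,-1],
    [[-100,220,0],0,-1],
    [[-100,220,0],0,-1]
  ]
}}

```text
time_s: 26.5
position: [429.9, -280.6, 224.3]
orientation: [-0.133, 0.695, -0.133, -0.694]
ft_force: [0.8, -0.0, 0.0]
width: 0.8
```

```bash
python3 - <<'E'
from h import *
rep()
t=bot.read_camera("top");s=bot.read_camera("side")
for n in("cell","backstop","jaw_top"):print(n,[(round(r["conf"],2),r["extent"]) for r in bot.silhouettes("top",n)][:3])
a=cv2.resize(t["img"][170:260,140:330],None,fx=4,fy=4,interpolation=cv2.INTER_CUBIC)[:,:,::-1]
b=cv2.resize(s["img"][160:365,215:365],None,fx=1,fy=1)
b=cv2.resize(s["img"][165:225,255:382],None,fx=3.8,fy=3.8,interpolation=cv2.INTER_CUBIC)[:,:,::-1]
b2=cv2.resize(s["img"][230:360,250:350],(277,228))[:,:,::-1]
r=np.hstack([b[:228,:483],b2])
cv2.imwrite("pics/f.png",np.vstack([a[:,:760],r[:,:760]]))
im=s["img"].astype(int);c=proj(s,[519.5,-54.5,118]).astype(int);x0,y0=c[0]-20,c[1]-30
m=(im[...,0]>100)&(im[...,1]<70)&(im[...,2]<70)
ys,xs=np.nonzero(m[y0:y0+45,x0:x0+50]);q=np.c_[xs+x0,ys+y0].astype(np.float32);print(cv2.minAreaRect(q))
E
```

```text
t 26.5 pos [ 429.9 -280.6  224.3] R 243.2 q(mod) 0.632 Frad -0.28 Ftan(cw) -0.76 Fz 0.0 w 0.8 jawmis(deg) 180.0 q7 -2.44 moment [ 0.12  0.03 -0.  ]
centre in tool [-0.000e+00 -2.432e+02  2.000e-01]
cell [(0.6, [193.5, 234.7, 71.9, 26.8]), (0.59, [139.9, 270.7, 20.8, 22.6]), (0.57, [176.4, 211.1, 13.8, 26.4])]
backstop [(0.78, [164.4, 206.4, 20.6, 34.1])]
jaw_top [(0.9, [185.8, 201.3, 75.3, 33.2])]
((282.280517578125, 188.5244140625), (5.15373420715332, 22.02050018310547), 38.65980911254883)
```

View pics/f.png

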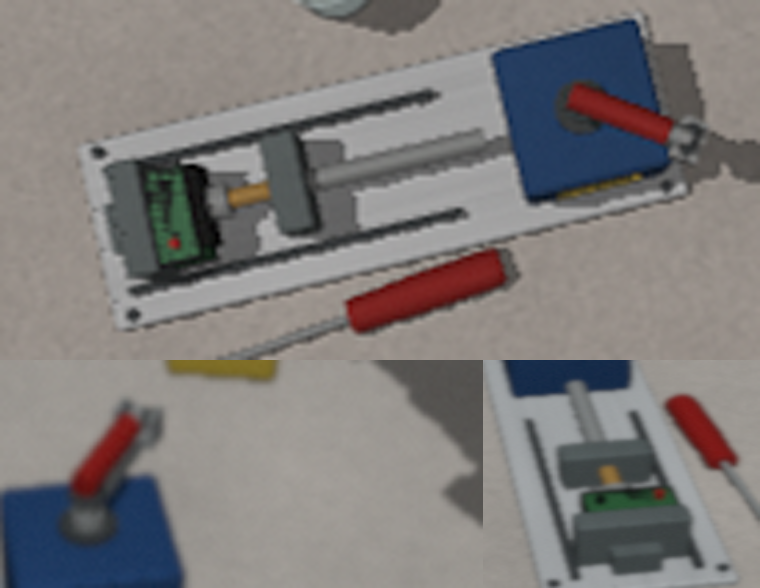

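```bash
python3 - <<'E'
from h import *
t0=cv2.imread("pics/top0.png")[:,:,::-1];s0=cv2.imread("pics/side0.png")[:,:,::-1]
t=bot.read_camera("top");s=bot.read_camera("side")
def ang(im,x0,x1,y0,y1,d):
    im=im[y0:y1,x0:x1].astype(float);w=np.clip(im[...,0]-1.5*im[...,1]-30,0,None);w[w<15]=0
    yy,xx=np.mgrid[y0:y1,x0:x1];m=[(w*xx).sum()/w.sum(),(w*yy).sum()/w.sum()]
    C=np.cov(np.c_[xx.ravel(),yy.ravel()].T,aweights=w.ravel());v=np.linalg.eigh(C)[1][:,1]
    a=ray(d,*(m-10*v),118);b=ray(d,*(m+10*v),118);r=(b-a)*np.sign(a[1]-b[1]);return np.array(m).round(2),np.degrees(np.arctan2(r[1],r[0])).round(2)
for im in(t0,t["img"]):print(ang(im,275,325,185,215,t))
for im in(s0,s["img"]):print(ang(im,265,310,170,215,s))
E
```

```text
(array([294.32, 198.31]), np.float64(-113.3))
(array([294.61, 197.89]), np.float64(-109.88))
(array([282.94, 189.5 ]), np.float64(-111.99))
(array([282.41, 189.42]), np.float64(-108.96))
```

The final picture shows the handle folded flat along the arm, from (580,95) to (670,130) in the top half. The cell is held between pad and backstop at (175,220), and the screwdriver has not moved. The arm angle suggests the crank eased back about 0.045 rad during folding, leaving roughly 34 N, which is well inside 20–75 N. Handing in.

```bash
python3 -c "
from cell import bot
print(bot.sign_off())"
```

```text
the job is handed in; nothing more can be done
None
```

The cell is clamped, the red handle is folded flat, and the job was handed in at about 27 s with the gripper clear of everything.

- **Order of work:** I swung the handle up to its stop and cranked clockwise about 6.2 rad. The handle force was about 5.4 N while cranking freely. It rose after contact to 10.6 N, about 5.1 N extra, or roughly 41 N on the cell.
- **Handle:** My grip slipped in both swings, once going up and once folding. I re-gripped on the way up and pushed the handle to its stop. On the way down I pressed it flat from above with shut fingers. It stopped at 125.3 mm under 13 N, where 126 mm was expected.
- **Final pictures:** The handle lies along the arm, the cell stands between pad and backstop, and the screwdriver is where it was. The beaker, jar, meter and purple look-alike did not get a separate final check.
- **Disagreement:** The arm angle in the last pictures is about 0.045 rad behind what the tool position gave at the end of cranking. The crank may have eased back while folding. That would leave roughly 34 N on the cell, still within 20–75 N. I did not measure the final force directly.

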